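Slip the handle on the tilting parts tray, tip it and hold the bushes in the low corner

TASK

Push the loose slip-on handle fully home over the upright stub beside the tilting tray, then pull the handle over towards the robot so that the tray tips well over and all four turned bushes slide down together into its front corner. The tray falls back level when let go, so finish while still gripping the handle and holding the tray steady in the tipped position, with the handle still on its stub. Leave the other things on the bench where they are.

Things in the scene. Friction and masses are not known exactly. Their poses are not given: they have to be found in the camera images.
- handle_grip (a point): The loose slip-on handle, standing on its open end on the bench: round steel socket tube below, solid black grip above, 28 mm in diameter, 130 mm high, flared to 36 mm at the foot, 0.12 kg. This point is on its axis, 100 mm above the open end, 30 mm below the top; z along the axis, up. Bore open below, 20 mm wide (28 mm at its bell mouth), 68 mm deep.
- handle_mouth (a point): Centre of the open lower end of the slip-on handle (100 mm below handle_grip); z up along the handle.
- spigot_base (a point): Foot of the upright steel stub right of the tray: centre of the top of the 38 mm collar on which the handle's open end comes to rest (76 mm above the bench). z up along the stub, y along the pivot shaft from stub to tray, x to the tray's rear; turns with the tray. Pull towards -x to tip. Stub 17 mm in diameter, 60 mm long, its last 14 mm tapering to 7 mm.
- spigot_tip (a point): Centre of the tip of the stub, 60 mm above spigot_base along the stub.
- pivot (a point): Point on the axis of the pivot shaft directly below the stub, 21 mm below spigot_base: the stub and the tray turn about the horizontal shaft through this point (y of this frame).
- tilt (a joint): Tray angle about its shaft, rad: 0 level on the rear rest, grows as the handle is pulled towards the robot and the tray's rear rises; stop at 0.8. Its weight brings it back (about 0.75 N m at level, 6 N at the grip); it stays nowhere by itself. Bushes slide at about 0.15 to 0.35; at 0.5 all run down surely, along the walls too.
- low_corner (a point): Front corner of the tote, lowest when tipped: inner corner of its two front walls, 11 mm above its inner floor. The tote is a grey open box 165 mm square, 50 mm high, walls 4 mm, fixed cornerwise on the tilting plate, one corner to the front; when level, inner floor 73 mm and rim 119 mm above the bench. The bolted-down stand varies in place and turn, left half of the bench.
- bush_a (a point): One of the four like turned bushes lying loose in the tote, cream-coloured rings 30 mm in diameter, 22 mm high, 0.07 kg, smooth and oiled so that they slide easily; this point is its centre.
- bush_b (a point): One of the four like turned bushes lying loose in the tote, cream-coloured rings 30 mm in diameter, 22 mm high, 0.07 kg, smooth and oiled so that they slide easily; this point is its centre.
- bush_c (a point): One of the four like turned bushes lying loose in the tote, cream-coloured rings 30 mm in diameter, 22 mm high, 0.07 kg, smooth and oiled so that they slide easily; this point is its centre.
- bush_d (a point): One of the four like turned bushes lying loose in the tote, cream-coloured rings 30 mm in diameter, 22 mm high, 0.07 kg, smooth and oiled so that they slide easily; this point is its centre.
- grease_tube: Bystander: white tube with a red cap, 28 x 86 mm, 20 mm high, lying; origin at the centre of its underside.
- focus_gauge: Bystander: stepped focus gauge, 22 x 60 mm, 42 mm high; origin at the centre of its underside.

How it is judged (in metres and radians):
On the way:
1. the handle is pushed home on the stub, its open end on the collar, while the tray is still level (horizontal distance between handle_mouth and spigot_base below 0.006 m and z of handle_mouth in the frame of spigot_base between -0.006 and 0.005 m and angle between the z axis of handle_mouth and the z axis of spigot_base, either way round below 0.12 rad and value of joint tilt below 0.1 rad), for 0.2 s.
At the end, for the whole second after the job is handed in: Fingers grip the handle (over 1 N), its open end within 12 mm of the collar, axes within 0.15 rad; tray held tipped over 0.2 rad, steady (under 0.05 rad/s); all four bush centres within 85 mm of the tote's front corner (value of joint tilt above 0.2 rad and velocity of joint tilt between -0.05 and 0.05 rad/s and distance between each of bush_a, bush_b, bush_c, bush_d and low_corner below 0.085 m and z of handle_mouth in the frame of spigot_base below 0.012 m and distance between handle_mouth and spigot_base below 0.015 m and angle between the z axis of handle_mouth and the z axis of spigot_base, either way round below 0.15 rad and contact force between the fingers and handle above 1 N); the arm keeps its last pose, push and grip.
It fails at once if a bystander (grease tube, focus gauge) is moved by more than 30 mm (distance of any of grease_tube, focus_gauge from where it was at the start of the episode above 0.03 m).
It also fails if it takes over 48 s, if anything falls off the work surface, if the arm or the gripper's body presses on something with over 40 N, if the wrist force passes 120 N, or if a joint passes its speed limit or range.

ROBOT

A 6-joint arm with a two-finger parallel gripper is mounted at the origin on a cart in front of the work surface, level with it; the furniture and walls round the work are solid. World frame = base frame: x ahead of the robot, y to its left, z up, the work surface at z = 0. Lengths are in mm, angles in degrees, forces in N, time in s.
With the tool pointing down it reaches from about 350 to 850 mm from the base axis. Payload 8.1 kg.
Tool frame: the origin (TCP) lies at the very end of the fingers, on their centre line; the grasp point (between the pads) lies 19 mm behind it; z points along the fingers, y is the line along which they close (so a half turn about z gives the same grasp; the last joint's range is limited). The gripper opens to 85 mm and grips with 20 to 120 N. Pads are 22 mm wide; open, the fingers measure 114 mm over their backs; the gripper's body (76 mm by 85 mm) begins 54 mm behind the grasp point. The pads swing forward as they close: fully open they stand 13 mm farther back than shut.
Start: joints at [58.877, 7.471, 85.268, -0, 87.261, -4.893], TCP at [265.166, 538.231, 231.292] pointing down, gripper open.
Joint ranges: [-169.43, 169.43], [-51.17, 129.36], [1.28, 143.12], [-76.62, 256.62], [0, 156.53], [-152.29, 152.29]. Speed limits (degrees/s): [136.94, 136.94, 159.86, 180, 180, 180].

INTERFACE

Orientations are given as [roll, pitch, yaw] about the fixed x, y, z axes, in that order (R = Rz(yaw) Ry(pitch) Rx(roll)).
In Python, from bench import * gives the robot as it stands.
- The arm moves only by the tool play_rows, never from a script. Its argument "increments" is a list of rows, each a list of 3 entries, a list of its own where there are three numbers: the gripper's target within -1 to 1 (fully open at 1, half-way at 0, shut at -1), then the shift along the tool's x, y, z in mm, then the turn about the tool's z in rad. A call has 1 to 12 rows; each row shifts and turns the commanded pose from where the row before left it, along the tool's axes as they then stand; what a row does not reach is not made up. A row lasts 1/12 s, in which the tool goes at most 41.7 mm and 7.16 degrees, less where a joint would pass 70% of its speed; a pose out of reach is approached as far as the arm can. A call is refused whole if a number of a shift passes 41.7 or a number of a turn 0.125, either way. A call with a gripper value outside its range is refused whole. The fingers move at their own pace and stop on an object; "force" is the grip in N (left out, the last holds). Time passes only in rows, so rows that do not move let the fingers close. It gives the time, the measured TCP pose, the force, the opening and the grip force at its end, in the units of the state.
- sense(): the state, without advancing time (a new reading comes with each control period).
- snapshot(name): name is "scene" or "top" or "wrist"; returns a dict with "color" (384x512x3 uint8, red, green, blue), "intrinsics" (3x3 intrinsics, pixels), "world_from_camera" (4x4, takes a point from camera to world coordinates). Camera axes: x right, y down, z forward; pixel columns grow to the right and rows downward; lengths in mm; the calibration is good to about 2 mm. A picture is of the moment at which its call begins. There is no depth.
- hand_in(): hands the job in; it is judged then, once.
Trained networks look in a picture, given as the dict that the camera call returned (one of the last four; its "shot" number tells which), for a name from the list of things; names that differ only in an ending like _2 or _b are one class to them, and where a whole thing is asked for, a point or a joint stands for the part that bears it (a point fixed in the world has none). Each returns a list of dicts, best first, with "p" (0 to 1); they miss things now and then, are a little off and sometimes report something else, mostly with a low value. They report only what shows in the picture. A call takes as long as a camera call.
- find_in(query, picture): "xyz" ([x, y, z] in mm, in the coordinates of the camera as it stood for that picture, good to about 4 mm: the middle of the surface that is visible of it).
- regions_of(query, picture): "mask" (384x512 bool, what is visible of it).
- pinpoint(query, picture): "xyz" ([x, y, z] in mm, in the coordinates of the camera as it stood for that picture, good to about 4 mm: a listed point, or the origin of a listed thing).
The state is a dict: "time": time; "joint_pos": joint angles; "qd": joint speeds; "joint_efforts": joint torques, N m; "tool_pos": TCP position; "tcp_rot": TCP orientation; "ft_force": force on the tool from outside, world axes, zero at the start; "wrist_torque": the same for the moment, N m; "finger_gap": finger opening in mm; "grip_force": force on a finger pad.
Only numpy, scipy, OpenCV 4.12 (cv2) and the standard library are available. Lean on these libraries where they do the work, as an engineer would, in place of code of your own. Each camera call takes 0.05 s, during which the arm holds its last target. There are 200 camera calls.

## Working session

There is one attempt and no reset: what is moved stays moved. The work goes in short steps, Python scripts to look and compute and a tool call to move; the robot and the scene stay as the last step left them, time stands still between calls to the robot, and variables do not carry over. Pictures are saved under pics/ and viewed, at most 10 in all, crops included, and the job is handed in when it is done.

Besides the shell and the picture viewer there is one more tool, called after "Emit:" in YAML: its name, and indented under it one key for each argument. play_rows: Moves the arm, as the interface text tells. Its arguments: {"type":"object","properties":{"increments":{"type":"array","items":{"type":"array"}},"force":{"type":"number"}},"required":["increments"]}

```bash
mkdir -p pics; cat > h.py <<'E'
from bench import *
import numpy as np, cv2
def W(p,pic): return (pic["world_from_camera"]@np.r_[p,1])[:3]
def pts(pic,names,f=pinpoint,n=1):
    for q in names:
        for r in f(q,pic)[:n]: print(q,f.__name__,round(r["p"],2),np.round(W(r["xyz"],pic),1))
def save(pic,name): cv2.imwrite(f"pics/{name}.png",pic["color"][:,:,::-1])
E
python3 - <<'E'
from h import *
print(sense())
for c in ["scene","top"]:
    p=snapshot(c); save(p,c+"1"); print(c, np.round(p["world_from_camera"][:3,3]))
    pts(p,["handle_grip","handle_mouth","spigot_base","spigot_tip","pivot","low_corner","grease_tube","focus_gauge"])
    pts(p,["bush_a"],n=4)
a=cv2.imread("pics/scene1.png");b=cv2.imread("pics/top1.png")
cv2.imwrite("pics/both.png",cv2.resize(np.vstack([a,b]),None,fx=.78,fy=.78))
E
```

```text
{'time': 0.0, 'joint_pos': array([ 5.88784826e+01,  7.51399149e+00,  8.53284558e+01, -1.03961651e-03,
        8.72617691e+01, -4.89329410e+00]), 'qd': array([ 0.03696212, -0.09961072, -0.11737993, -0.1081402 ,  0.07504759,
       -0.00781377]), 'joint_efforts': array([ 3.17658414e-03, -5.69415128e+01, -5.00544369e+01,  1.69812017e-05,
        1.52349402e-02, -3.95565462e-05]), 'tool_pos': array([264.8753053 , 537.76411087, 230.26396472]), 'tcp_rot': array([-1.79896075e+02, -7.85513873e-03,  1.53771820e+02]), 'ft_force': array([ 0.73993409,  0.22296477, -0.73231262]), 'wrist_torque': array([0.02403225, 0.0724604 , 0.02673687]), 'grip_force': 0.0, 'finger_gap': 85.3297618610272}
scene [ 116. -541.  777.]
handle_grip call 0.77 [545.2   3.4  98.6]
handle_mouth call 0.82 [550.6   6.2  -1. ]
spigot_base call 0.68 [571.2 238.1  82.2]
spigot_tip call 0.6 [575.4 240.3 139.1]
pivot call 0.94 [573.7 242.4  55.9]
low_corner call 0.91 [492.6 337.7  79.5]
grease_tube call 0.97 [442.4 -81.   -1.2]
focus_gauge call 0.62 [425.4  79.5  -2. ]
bush_a call 0.69 [552.9 446.3  84.2]
bush_a call 0.6 [598.7 389.3  86.4]
bush_a call 0.57 [639.2 417.2  87.6]
top [ 371.  187. 1028.]
handle_mouth call 0.88 [542.3   6.2   3.5]
spigot_base call 0.63 [569.3 238.6  69.9]
spigot_tip call 0.55 [570.3 234.4 132.5]
pivot call 0.79 [571.4 239.9  53.4]
low_corner call 0.7 [495.4 338.1  84.6]
grease_tube call 0.86 [ 4.416e+02 -8.490e+01  1.000e-01]
focus_gauge call 0.64 [423.7  81.   -1. ]
bush_a call 0.75 [637.8 419.8  84.2]
bush_a call 0.61 [542.9   5.6   1.1]
bush_a call 0.55 [550.6 442.2  83. ]
bush_a call 0.44 [592.9 388.   84.9]
```

View pics/both.png

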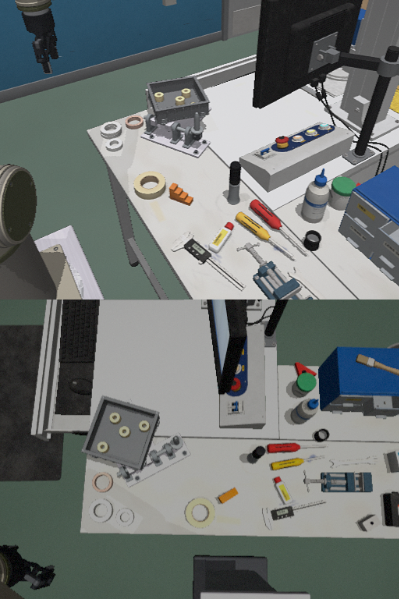

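The top view shows the tote at upper left with four bushes, and the stand plate running lower-left to right at about 27°. The handle is near (257,453), with the monitor behind it. I'll zoom in on the stand and the handle.

```bash
python3 - <<'E'
import cv2,numpy as np
a=cv2.imread("pics/scene1.png")[70:290,170:400];b=cv2.imread("pics/top1.png")[100:280,90:390]
a=cv2.resize(a,(314,300),interpolation=3);b=cv2.resize(b,(480,288),interpolation=3)
c=np.zeros((300,794,3),np.uint8);c[:,:314]=a;c[:288,314:]=b
cv2.imwrite("pics/z.png",c)
from h import *
p=snapshot("top")
iK=np.linalg.inv(p["intrinsics"])
def ray(u,v,z):
    T=p["world_from_camera"];d=T[:3,:3]@iK@[u,v,1];o=T[:3,3];return o+d*(z-o[2])/d[2]
for r in regions_of("low_corner",p)[:2]:
    c=cv2.findContours(r["mask"].astype(np.uint8),0,1)[0];c=max(c,key=len)
    R=cv2.minAreaRect(c);print(r["p"],r["mask"].sum(),R);print([np.round(ray(*q,119)) for q in cv2.boxPoints(R)])
E
```

```text
0.71 229 ((292.2587890625, 250.8352813720703), (9.203579902648926, 25.463237762451172), 57.52880859375)
[array([413., 121., 119.]), array([443.,  76., 119.]), array([427.,  66., 119.]), array([397., 111., 119.])]
0.64 6130 ((159.04225158691406, 172.69778442382812), (90.28124237060547, 86.5308837890625), 21.630887985229492)
[array([527., 502., 119.]), array([709., 448., 119.]), array([638., 260., 119.]), array([460., 320., 119.])]
```

View pics/z.png

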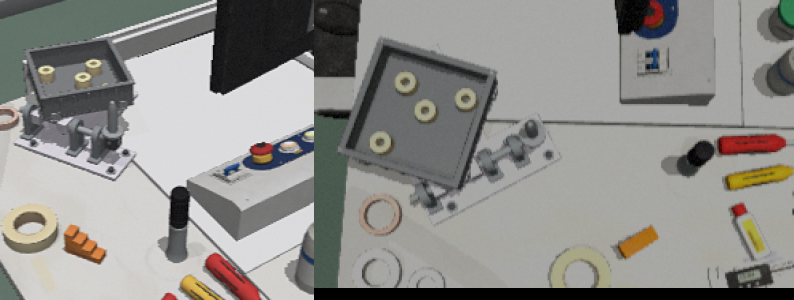

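```bash
python3 - <<'E'
from h import *
w=snapshot("wrist");s=snapshot("scene");t=snapshot("top")
print(np.round(w["world_from_camera"],2))
P=[x["intrinsics"]@np.linalg.inv(x["world_from_camera"])[:3] for x in(s,t)]
for a,b in [((325,136),(281,122)),((294,202),(131,124))]:
    X=cv2.triangulatePoints(P[0],P[1],np.float64(a),np.float64(b));print((X[:3]/X[3]).ravel())
iK=np.linalg.inv(t["intrinsics"])
def ray(u,v,z):
    T=t["world_from_camera"];d=T[:3,:3]@iK@[u,v,1];o=T[:3,3];return (o+d*(z-o[2])/d[2])[:2].round()
C=[ray(u,v,119) for u,v in [(182,217),(131,124),(107,195),(204,144)]];print(C)
d=C[1]-C[0];print(np.degrees(np.arctan2(d[1],d[0])))
d=C[2]-C[3];print(np.degrees(np.arctan2(-d[0],d[1])))
E
```

```text
[[ 4.4000e-01  8.7000e-01  2.3000e-01  2.0669e+02]
 [ 9.0000e-01 -4.3000e-01 -1.1000e-01  5.6579e+02]
 [ 0.0000e+00  2.6000e-01 -9.7000e-01  3.7352e+02]
 [ 0.0000e+00  0.0000e+00  0.0000e+00  1.0000e+00]]
[684.07535649 122.76413021 183.8216362 ]
[ 958.59872302  629.55976692 -535.05958496]
[array([486., 328.]), array([690., 451.]), array([530., 490.]), array([648., 289.])]
31.08750532347998
30.415690000988743
```

Emit:
play_rows:
  increments:
    - [1,[0,0,0],-0.1226]
    - [1,[0,0,0],-0.1226]
    - [1,[0,0,0],-0.1226]
    - [1,[0,0,0],-0.1226]
    - [1,[0,0,0],-0.1226]
    - [1,[0,0,0],-0.1226]
    - [1,[0,0,0],-0.1226]
    - [1,[0,0,0],-0.1226]

```text
time: 1.92
tool_pos: [265.1, 538.2, 231.3]
tcp_rot: [-180.0, 0.0, -149.7]
ft_force: [0.0, 1.0, 0.7]
finger_gap: 85.6
grip_force: 0.0
```

Emit:
play_rows:
  increments:
    - [1,[1.5,-20,0],0]
    - [1,[1.5,-37,0],0]
    - [1,[1.5,-37,0],0]
    - [1,[1.5,-37,0],0]
    - [1,[1.5,-37,0],0]
    - [1,[1.5,-37,0],0]
    - [1,[1.5,-37,0],0]
    - [1,[1.5,-37,0],0]
    - [1,[1.5,-37,0],0]
    - [1,[1.5,-37,0],0]
    - [1,[1.5,-37,0],0]
    - [1,[1.5,-37,0],0]

```text
time: 2.92
tool_pos: [463.4, 157.6, 231.6]
tcp_rot: [-180.0, 0.0, -150.0]
ft_force: [0.3, 0.6, -0.6]
finger_gap: 85.0
grip_force: 0.0
```

Emit:
play_rows:
  increments:
    - [1,[2,-37,0],0]
    - [1,[2,-37,0],0]
    - [1,[2,-37,0],0]
    - [1,[0,-37,0],0]
    - [1,[0,-26,0],0]
    - [1,[0,0,0],0]
    - [1,[0,0,0],0]
    - [1,[0,0,0],0]

```text
time: 3.58
tool_pos: [544.3, 5.8, 231.1]
tcp_rot: [180.0, -0.0, -150.1]
ft_force: [-0.2, 0.3, -0.8]
finger_gap: 85.6
grip_force: 0.0
```

```bash
python3 - <<'E'
from h import *
s=sense();print(s["time"],s["tool_pos"],s["tcp_rot"],s["ft_force"])
w=snapshot("wrist");save(w,"w1");print(np.round(w["world_from_camera"][:3,3]))
pts(w,["handle_grip","handle_mouth"]);pts(w,["handle_grip"],find_in,2)
t=snapshot("top");pts(t,["handle_grip","handle_mouth"])
E
```

```text
3.5833 [544.32059047   5.84164471 231.14057937] [ 1.79960364e+02 -1.37638419e-02 -1.50059609e+02] [-0.18050585  0.28028105 -0.81669275]
[488. -28. 373.]
handle_grip call 0.96 [546.    4.5 107.2]
handle_mouth call 0.84 [549.7   4.    4.5]
handle_grip call 0.74 [5.414e+02 3.000e-01 1.326e+02]
handle_grip call 0.67 [546.2   3.5 101.6]
handle_mouth call 0.74 [543.3   3.7   5.3]
```

View pics/w1.png

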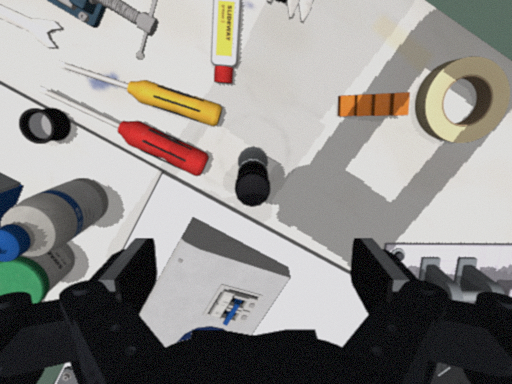

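The handle top is centred between the fingers at about (252,185), with nothing under the finger paths. I'll descend and grip.

Emit:
play_rows:
  increments:
    - [1,[-0.6,-2.4,15],0]
    - [1,[0,0,25],0]
    - [1,[0,0,25],0]
    - [1,[0,0,25],0]
    - [1,[0,0,25],0]
    - [1,[0,0,20],0]
    - [1,[0,0,15],0]
    - [1,[0,0,0],0]
    - [1,[0,0,0],0]

```text
time: 4.68
tool_pos: [545.5, 4.1, 80.7]
tcp_rot: [179.9, -0.1, -150.0]
ft_force: [-0.4, 0.3, 0.6]
finger_gap: 85.2
grip_force: 0.0
```

Emit:
play_rows:
  increments:
    - [-1,[0,0,0],0]
    - [-1,[0,0,0],0]
    - [-1,[0,0,0],0]
    - [-1,[0,0,0],0]
    - [-1,[0,0,0],0]
    - [-1,[0,0,0],0]
    - [-1,[0,0,0],0]
    - [-1,[0,0,0],0]
    - [-1,[0,0,0],0]
    - [-1,[0,0,0],0]
    - [-1,[0,0,0],0]
    - [-1,[0,0,0],0]
  force: 60

```text
time: 5.68
tool_pos: [547.0, 3.6, 82.1]
tcp_rot: [-179.9, 0.1, -150.0]
ft_force: [0.4, -1.2, 5.5]
finger_gap: 26.9
grip_force: 58.6
```

Emit:
play_rows:
  increments:
    - [-1,[0,0,-10],0]
    - [-1,[0,0,-20],0]
    - [-1,[0,0,-25],0]
    - [-1,[0,0,-25],0]
    - [-1,[0,0,-25],0]
    - [-1,[0,0,-25],0]
    - [-1,[0,0,-20],0]
    - [-1,[0,0,-10],0]
    - [-1,[0,0,0],0]

```text
time: 6.43
tool_pos: [547.5, 3.8, 244.3]
tcp_rot: [-179.9, 0.2, -150.0]
ft_force: [0.2, -0.4, -0.2]
finger_gap: 27.0
grip_force: 59.0
```

Emit:
play_rows:
  increments:
    - [-1,[-7,10,0],0]
    - [-1,[-14,19,0],0]
    - [-1,[-14,19,0],0]
    - [-1,[-14,19,0],0]
    - [-1,[-14,19,0],0]
    - [-1,[-14,19,0],0]
    - [-1,[-14,19,0],0]
    - [-1,[-14,19,0],0]
    - [-1,[-14,19,0],0]
    - [-1,[-14,19,0],0]
    - [-1,[-6,11,0],0]
    - [-1,[0,0,0],0]

```text
time: 7.43
tool_pos: [569.2, 242.3, 238.8]
tcp_rot: [179.9, -0.2, -149.9]
ft_force: [0.1, -0.1, -1.5]
finger_gap: 26.9
grip_force: 59.0
```

```bash
python3 - <<'E'
from h import *
s=sense();print(s["time"],s["tool_pos"],s["tcp_rot"],s["ft_force"],s["grip_force"])
N=["handle_grip","handle_mouth","spigot_base","spigot_tip","pivot"]
L=[]
for c in ["wrist","scene","top"]:
    p=snapshot(c);print(c);pts(p,N);im=p["color"][:,:,::-1].copy()
    if c=="wrist": L.append(im)
    if c=="scene": L.append(cv2.resize(im[50:200,150:350],(512,384),interpolation=3))
cv2.imwrite("pics/s2.png",cv2.resize(np.hstack(L),None,fx=.78,fy=.78))
E
```

```text
7.4333 [569.16103892 242.33165908 238.7573117 ] [ 179.89968183   -0.19461219 -149.86299782] [ 0.05628326 -0.14785226 -1.53380924] 59.00950312614441
wrist
handle_grip call 0.94 [571.1 240.1 259.1]
handle_mouth call 0.55 [572.  241.3 157.7]
spigot_base call 0.65 [573.8 240.5  77. ]
spigot_tip call 0.95 [574.2 236.8 134.8]
pivot call 0.62 [579.1 238.7  56.7]
scene
handle_grip call 0.74 [570.5 240.  260.4]
handle_mouth call 0.8 [574.6 240.7 158.4]
spigot_base call 0.84 [570.7 240.   81.5]
spigot_tip call 0.71 [572.2 236.4 138.3]
pivot call 0.63 [575.1 241.2  57.4]
top
handle_grip call 0.69 [570.7 239.3 259.2]
handle_mouth call 0.64 [567.2 237.1 160.3]
spigot_base call 0.81 [570.1 239.8  71.8]
spigot_tip call 0.74 [569.1 233.4 128.9]
pivot call 0.59 [571.4 238.4  55.6]
```

View pics/s2.png

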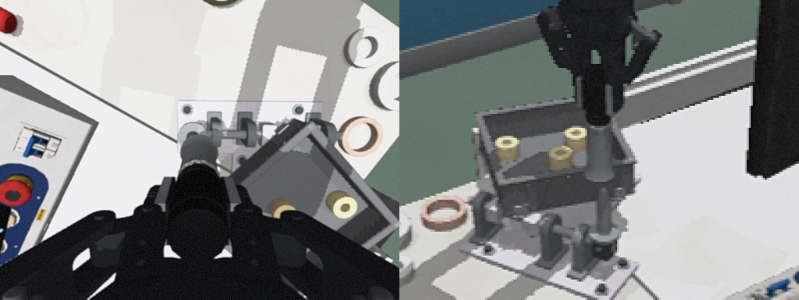

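The scene crop shows the handle foot (600,180) almost straight above the stub (604,195). I'll shift about 2 mm and lower.

Emit:
play_rows:
  increments:
    - [-1,[0,-2.2,5],0]
    - [-1,[0,0,8],0]
    - [-1,[0,0,8],0]
    - [-1,[0,0,7],0]
    - [-1,[0,0,6],0]
    - [-1,[0,0,6],0]
    - [-1,[0,0,6],0]
    - [-1,[0,0,6],0]
    - [-1,[0,0,6],0]
    - [-1,[0,0,6],0]
    - [-1,[0,0,0],0]

```text
time: 9.25
tool_pos: [572.1, 237.7, 176.1]
tcp_rot: [-180.0, 0.0, -150.0]
ft_force: [5.6, 1.5, -4.2]
finger_gap: 27.0
grip_force: 59.1
```

Emit:
play_rows:
  increments:
    - [-1,[0,0,5],0]
    - [-1,[0,0,5],0]
    - [-1,[0,0,4],0]
    - [-1,[0,0,3],0]
    - [-1,[0,0,2],0]
    - [-1,[0,0,0],0]
    - [-1,[0,0,0],0]

```text
time: 9.83
tool_pos: [572.3, 237.8, 158.3]
tcp_rot: [-180.0, 0.1, -150.0]
ft_force: [6.5, 1.5, -2.0]
finger_gap: 26.3
grip_force: 59.5
```

```bash
python3 - <<'E'
from h import *
s=sense();print(s["time"],s["tool_pos"],s["ft_force"],s["grip_force"])
for c in ["wrist","scene","top"]:
    p=snapshot(c);print(c);pts(p,["handle_grip","handle_mouth","spigot_base","pivot"])
E
```

```text
9.8333 [572.33600883 237.79804757 158.31886797] [ 6.47582965  1.50583396 -2.0439038 ] 59.500004053115845
wrist
handle_grip call 0.76 [573.1 236.1 176.6]
handle_mouth call 0.95 [577.1 236.2  78.8]
scene
handle_grip call 0.84 [570.2 236.  175.6]
handle_mouth call 0.63 [579.3 243.4  75. ]
spigot_base call 0.76 [571.6 236.8  84.1]
pivot call 0.84 [574.2 239.8  54.8]
top
handle_grip call 0.46 [573.3 236.8 175.2]
handle_mouth call 0.46 [566.1 238.6  81.9]
spigot_base call 0.65 [571.8 237.7  73.7]
pivot call 0.65 [570.6 236.6  53.3]
```

Emit:
play_rows:
  increments:
    - [-1,[-1.5,0,1],0]
    - [-1,[0,0,1],0]
    - [-1,[0,0,1],0]
    - [-1,[0,0,0],0]
    - [-1,[0,0,0],0]
    - [-1,[0,0,0],0]

```text
time: 11.08
tool_pos: [573.7, 238.5, 158.0]
tcp_rot: [-180.0, 0.1, -150.0]
ft_force: [-2.7, -1.5, 16.1]
finger_gap: 26.9
grip_force: 60.9
```

Emit:
play_rows:
  increments:
    - [-1,[0,0,1],0]
    - [-1,[0,0,1],0]
    - [-1,[0,0,0],0]
    - [-1,[0,0,0],0]
    - [-1,[0,0,0],0]
    - [-1,[0,0,0],0]

```text
time: 11.58
tool_pos: [574.2, 238.8, 157.8]
tcp_rot: [-180.0, 0.2, -150.0]
ft_force: [-6.0, -1.7, 24.2]
finger_gap: 26.8
grip_force: 61.9
```

```bash
python3 - <<'E'
from h import *
p=snapshot("scene");im=p["color"][:,:,::-1]
cv2.imwrite("pics/s3.png",cv2.resize(im[80:200,180:340],(640,480),interpolation=3))
E
```

```text
(no output)
```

View pics/s3.png

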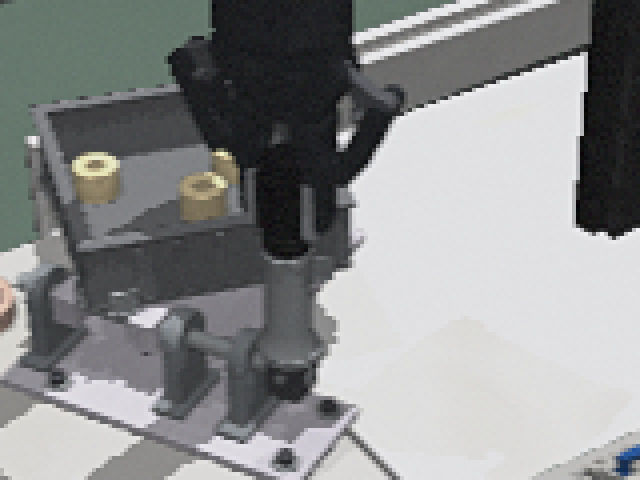

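The scene crop shows the handle foot resting on the collar at about (290,360), with the tray level. Now I'll pull along the arc.

Emit:
play_rows:
  increments:
    - [-1,[1.5,0,-1],0]
    - [-1,[3,0,0.1],0]
    - [-1,[3,0,0.1],0]
    - [-1,[3,0,0.2],0]
    - [-1,[3,0,0.2],0]
    - [-1,[3,0,0.4],0]
    - [-1,[3,0,0.4],0]
    - [-1,[3,0,0.5],0]
    - [-1,[3,0,0.5],0]
    - [-1,[0,0,0],0]
    - [-1,[0,0,0],0]
  force: 40

```text
time: 12.55
tool_pos: [553.1, 227.2, 155.0]
tcp_rot: [-180.0, 0.4, -150.0]
ft_force: [4.5, 4.4, 11.4]
finger_gap: 26.6
grip_force: 60.4
```

```bash
python3 - <<'E'
from h import *
for c in ["wrist","scene"]:
    p=snapshot(c);print(c);pts(p,["handle_grip","handle_mouth","spigot_base","low_corner"])
E
```

```text
wrist
handle_grip call 0.58 [554.2 224.4 180.3]
handle_mouth call 0.61 [571.5 239.2  81. ]
low_corner call 0.64 [489.5 335.2  79. ]
scene
handle_grip call 0.8 [550.8 227.7 174.1]
handle_mouth call 0.56 [573.4 237.4  72.4]
spigot_base call 0.66 [568.  236.   77.8]
low_corner call 0.71 [488.  338.   76.7]
```

Emit:
play_rows:
  increments:
    - [-1,[2.9,0,0.7],0]
    - [-1,[2.9,0,0.7],0]
    - [-1,[2.9,0,0.8],0]
    - [-1,[2.9,0,0.8],0]
    - [-1,[2.8,0,1],0]
    - [-1,[2.8,0,1],0]
    - [-1,[2.8,0,1.1],0]
    - [-1,[2.8,0,1.1],0]
    - [-1,[0,0,0],0]
    - [-1,[0,0,0],0]

```text
time: 13.88
tool_pos: [533.0, 215.4, 147.4]
tcp_rot: [-180.0, 0.3, -150.0]
ft_force: [2.4, 3.2, 9.5]
finger_gap: 26.7
grip_force: 61.6
```

Emit:
play_rows:
  increments:
    - [-1,[2.7,0,1.2],0]
    - [-1,[2.7,0,1.3],0]
    - [-1,[2.7,0,1.3],0]
    - [-1,[2.7,0,1.4],0]
    - [-1,[2.6,0,1.5],0]
    - [-1,[2.6,0,1.5],0]
    - [-1,[2.6,0,1.5],0]
    - [-1,[0,0,0],0]
    - [-1,[0,0,0],0]
    - [-1,[0,0,0],0]
    - [-1,[0,0,0],0]
    - [-1,[0,0,0],0]

```text
time: 14.88
tool_pos: [515.7, 205.4, 136.4]
tcp_rot: [-180.0, 0.1, -150.0]
ft_force: [0.1, 1.0, 6.7]
finger_gap: 26.6
grip_force: 61.7
```

```bash
python3 - <<'E'
from h import *
L=[]
for c in ["wrist","scene","top"]:
    p=snapshot(c);print(c);pts(p,["handle_grip","handle_mouth","spigot_base","pivot","low_corner"]);pts(p,["bush_a"],n=5)
    im=p["color"][:,:,::-1]
    if c=="scene": L.append(cv2.resize(im[70:190,170:330],(400,300),interpolation=3))
    if c=="top": L.append(cv2.resize(im[100:250,80:280],(400,300),interpolation=3))
cv2.imwrite("pics/s4.png",np.hstack(L))
E
```

```text
wrist
handle_grip call 0.91 [522.3 206.  161.4]
pivot call 0.37 [484.6 327.   67.9]
low_corner call 0.82 [484.5 329.9  69. ]
bush_a call 0.76 [497.9 340.1  81.9]
bush_a call 0.73 [512.4 376.5  98.5]
bush_a call 0.56 [534.7 329.   94. ]
scene
handle_grip call 0.8 [520.4 204.7 160.3]
handle_mouth call 0.96 [568.7 232.4  72.2]
spigot_base call 0.66 [559.6 232.3  77. ]
low_corner call 0.79 [482.2 333.1  65.7]
bush_a call 0.6 [521.1 352.3  95.2]
bush_a call 0.59 [501.  341.1  84.1]
bush_a call 0.48 [511.5 376.   95.5]
top
handle_grip call 0.47 [535.2 330.2  98.4]
low_corner call 0.97 [482.5 336.3  73.7]
bush_a call 0.65 [493.8 341.   80.9]
bush_a call 0.6 [518.9 356.4  95.4]
bush_a call 0.55 [534.9 329.3  94.3]
```

View pics/s4.png

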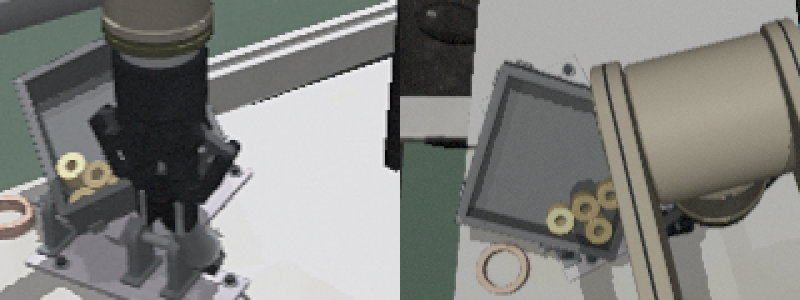

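All four bushes lie in the front corner, at about (560–610, 190–230) in the top crop. They are 60 mm or less from the corner, and the handle is still seated. I'll let it settle and hand in.

Emit:
play_rows:
  increments:
    - [-1,[0,0,0],0]
    - [-1,[0,0,0],0]
    - [-1,[0,0,0],0]
    - [-1,[0,0,0],0]
    - [-1,[0,0,0],0]
    - [-1,[0,0,0],0]
    - [-1,[0,0,0],0]
    - [-1,[0,0,0],0]
    - [-1,[0,0,0],0]
    - [-1,[0,0,0],0]
    - [-1,[0,0,0],0]
    - [-1,[0,0,0],0]

```text
time: 16.93
tool_pos: [515.7, 205.4, 136.4]
tcp_rot: [-180.0, 0.1, -150.0]
ft_force: [0.6, 0.8, 7.3]
finger_gap: 26.8
grip_force: 61.7
```

```bash
python3 - <<'E'
from h import *
s=sense();print(s["tool_pos"],s["qd"].round(2),s["grip_force"]);print(hand_in())
E
```

```text
[515.7466748  205.41553566 136.37223603] [ 0.04  0.02 -0.01  0.03 -0.08  0.14] 61.69033885002136
the job is handed in; nothing more can be done
None
```

I handed the job in at about 17 s: the handle is home on its stub, the tray is held steady at roughly 0.55 rad with the grip at 62 N, and all four bushes are within about 60 mm of the front corner; the hand-in call returned no verdict, so the result is not confirmed.

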